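Lean the cold pack in the specimen carrier and close the lid

TASK

The cold pack stands upright in the open specimen carrier, too tall for the lid. Tip it over so that it leans on the carrier's end wall away from the tube rack, with its foot fully out against the low rib on the floor and its top below the fill line, then put the lid on so that it sits fully down. Do not disturb the tube rack in the carrier or the other things on the table.

Things in the scene. Friction and masses are not known exactly. Their poses are not given: they have to be found in the camera images.
- carrier: Open-topped dark blue specimen carrier, white inside, fixed to the table. Outer 244 (x) x 144 (y) x 195 mm high, walls 12 mm, floor 15 mm; inside 220 x 120, 180 mm deep. Origin: centre of its underside, z up, +x from the rib towards the end wall to lean on (the end away from the robot). A thin dark fill line runs round the inside 9 mm below the rim.
- stop_rib (a point): Middle of the top edge of the rib's face that looks towards the leaning wall: carrier frame (-40, 0, 43) mm. The rib crosses the whole inner floor, 10 mm thick (x -50 to -40), 28 mm high. The pack's foot must end against this face.
- lean_wall (a point): Middle of the top inner edge of the +x end wall, which the pack must lean on: carrier frame (110, 0, 195) mm.
- cold_pack: Pale, smooth, slippery rigid slab 22 (x) x 80 (y) x 200 (z) mm, about 0.4 kg, 0.3 friction in the carrier. Starts standing loose and upright on the carrier's inner floor, between rib and leaning wall, broad faces nearly square to carrier x, foot 4 to 24 mm from the rib, top 20 mm above the rim. Origin: centre of the foot's underside, z along its length, x towards the leaning wall.
- pack_foot (a point): Middle of the pack's bottom edge on the rib side: pack frame (-11, 0, 0) mm. Once tipped, the pack may stop with its foot short of the rib; pressing down on its highest edge slides the foot out to the rib.
- pack_top (a point): Middle of the pack's top edge on the leaning wall's side: pack frame (11, 0, 200) mm. The opposite top edge is the highest one when leaning, about 17 mm from the wall; fully home the pack leans 42 degrees from upright and that edge is 164 mm above the inner floor (16 mm below the rim).
- lid: Loose lid, about 0.3 kg, right way up on the table. Origin: centre of its underside, z up, x along its length (either way round fits). From below: white plug 210 x 110 x 9 mm, blue plate 250 x 150 x 12, grey bar grip 100 (x) x 20 (y), from 21 to 57 mm above the origin. The plug enters the mouth with 5 mm to spare each side; seated, the plate is on the rim, origin 186 mm above the table.
- tube_rack: White rack 42 x 100 mm with eight capped tubes, 75 mm high, loose on the carrier's floor in the compartment behind the rib. Leave alone. Origin at the centre of its underside.
- spray_bottle: Spray bottle, 74 mm across, 215 mm high, to the left of the work. Leave alone. Origin at the centre of its underside.
- tape_roll: Roll of paper tape lying flat, 80 mm across, 25 mm high, to the right of the work. Leave alone. Origin at the centre of its underside.
- pen_pot: Grey pen pot, 76 mm across, 100 mm high, to the right of the work. Leave alone. Origin at the centre of its underside.

How it is judged:
By the outcome, as a careful person would: the job done as asked, in the order asked, and still so for the second after the job is handed in, with the robot touching nothing.
It also fails if it takes over 72 s, if anything falls off the work surface, if the arm or the gripper's body presses on something with over 40 N, if the wrist force passes 120 N, or if a joint passes its speed limit or range.

ROBOT

A 6-joint arm with a two-finger parallel gripper is mounted at the origin on the work surface. World frame = base frame: x ahead of the robot, y to its left, z up, the work surface at z = 0. Lengths are in m, angles in degrees, forces in N, time in s.
With the tool pointing down it reaches from about 0.275 to 0.825 m from the base axis. Payload 5.2 kg.
Tool frame: the origin (TCP) lies between the finger pads; the fingertips stand manip.finger_overhang ahead of it and the grasp point (between the pads) lies 5 mm behind it (manip.finger_overhang is the distance from the TCP to the fingertips, in m); z points along the fingers, y is the line along which they close (so a half turn about z gives the same grasp; the last joint's range is limited). The gripper opens to 93 mm and grips with 3 to 60 N. Pads are 15 mm wide; open, the fingers measure 128 mm over their backs; the gripper's body (75 mm by 188 mm) begins 65 mm behind the grasp point.
Start: joints at [53.698, 14.817, 87.949, -0, 77.235, -11.62], TCP at [0.23, 0.5, 0.233] pointing down, gripper open.
Joint ranges: [-179.93, 179.93], [-52.35, 119.4], [10.71, 147.94], [-69.91, 249.91], [12.55, 155.21], [-178.61, 178.61]. Speed limits (degrees/s): [147.25, 147.25, 180, 180, 180, 180].

INTERFACE

Orientations are given as [roll, pitch, yaw] about the fixed x, y, z axes, in that order (R = Rz(yaw) Ry(pitch) Rx(roll)).
In Python, from cell import telemetry, read_camera, manip gives the robot as it stands.
- The arm moves only by the tool apply_moves, never from a script. Its argument "targets" is text: rows parted by semicolons, each of 5 numbers parted by spaces: the finger opening in cm, from 0 to 9.3, then the shift along the tool's x, y, z in cm, then the turn about the tool's z in degrees. A call has exactly 10 rows; each row shifts and turns the commanded pose from where the row before left it, along the tool's axes as they then stand; what a row does not reach is not made up. A row lasts 1/8 s, in which the tool goes at most 62.5 mm and 10.7 degrees, less where a joint would pass 70% of its speed; a pose out of reach is approached as far as the arm can. A call with a gripper value outside its range is refused whole. The fingers move at their own pace and stop on an object; "squeeze" is the grip in N (left out, the last holds). Time passes only in rows, so rows that do not move let the fingers close, or fill a call up. It gives the time, the measured TCP pose, the force, the opening and the grip force at its end, in the units of the state.
- telemetry.get_state(): the state, without advancing time (a new reading comes with each control period).
- read_camera(name): name is "scene" or "top" or "wrist"; returns a dict with "pixels" (480x640x3 uint8, red, green, blue), "depth" (480x640 float32, m along the optical axis (not along the pixel's ray), 0 where there is no reading), "camera_matrix" (3x3 intrinsics, pixels), "world_to_cam" (4x4, takes a point from world to camera coordinates); the wrist camera has in their place "tool_from_camera" (4x4, takes a point from camera to tool coordinates, whose origin is the TCP and whose axes are the flange's). Camera axes: x right, y down, z forward; pixel columns grow to the right and rows downward; lengths in m; the calibration is good to about 2 mm. The wrist camera is an equidistant fisheye: a pixel r from the principal point sees the ray r / f radians off the axis. A picture is of the moment at which its call begins: read the wrist's pose just before it.
- manip.hand_in(): hands the job in; it is judged then, once.
The state is a dict: "clock": time; "joint_positions": joint angles; "joint_vel": joint speeds; "joint_torque": joint torques, N m; "tcp_pos": TCP position; "eef_rot": TCP orientation; "force": force on the tool from outside, world axes, zero at the start; "torque": the same for the moment, N m; "width": opening from 0.0 (shut) to 1.0 (fully open); "finger_force": force on a finger pad.
Only numpy, scipy, OpenCV 4.12 (cv2) and the standard library are available. Lean on these libraries where they do the work, as an engineer would, in place of code of your own. Each camera call takes 0.05 s, during which the arm holds its last target. There are 200 camera calls.

## Working session

There is one attempt and no reset: what is moved stays moved. The work goes in short steps, Python scripts to look and compute and a tool call to move; the robot and the scene stay as the last step left them, time stands still between calls to the robot, and variables do not carry over. Pictures are saved under pics/ and viewed, at most 10 in all, crops included, and the job is handed in when it is done.

Besides the shell and the picture viewer there is one more tool, called after "Request:" as a command line: name --argument value ..., lists and objects as JSON in quotes. apply_moves: Moves the arm, as the interface text tells. Its arguments: {"type":"object","properties":{"targets":{"type":"string"},"squeeze":{"type":"number"}},"required":["targets"]}

```bash
mkdir -p pics; ls; cat > h.py <<'E'
import numpy as np, cv2
from cell import telemetry, read_camera, manip
def pts(c):
    K=c["camera_matrix"]; d=c["depth"]; v,u=np.indices(d.shape)
    P=np.stack([(u-K[0,2])/K[0,0]*d,(v-K[1,2])/K[1,1]*d,d],-1)
    T=np.linalg.inv(c["world_to_cam"]); W=P@T[:3,:3].T+T[:3,3]; W[d==0]=np.nan
    return W
E
python3 - <<'E'
from h import *
s=telemetry.get_state(); print({k:s[k] for k in("clock","tcp_pos","eef_rot","force","width")}, manip.finger_overhang)
for n in("top","scene"):
    c=read_camera(n); cv2.imwrite(f"pics/{n}0.png",c["pixels"][...,::-1]); np.savez(f"{n}0.npz",**c)
    W=pts(c); print(n,c["world_to_cam"].round(3).tolist())
    for (v,u) in [(v,u) for v in range(40,480,80) for u in range(40,640,80)]: print((u,v),W[v,u].round(3),end=' ')
E
```

```text
pics
{'clock': 0.0, 'tcp_pos': array([0.22932797, 0.4993373 , 0.23183618]), 'eef_rot': array([-1.79897661e+02, -1.92552733e-02,  1.55319029e+02]), 'force': array([ 0.9839875 , -0.25716521,  0.64235592]), 'width': 1.0001856959730022} 0.014
top [[-0.015, -1.0, -0.008, 0.027], [-0.993, 0.015, -0.118, 0.544], [0.118, 0.006, -0.993, 1.396], [0.0, 0.0, 0.0, 1.0]]
(40, 40) [ 1.578  1.251 -0.753] (120, 40) [ 1.572  0.89  -0.754] (200, 40) [ 1.566  0.529 -0.755] (280, 40) [ 1.553  0.167 -0.743] (360, 40) [ 1.549 -0.191 -0.749] (440, 40) [ 1.544 -0.55  -0.753] (520, 40) [ 1.537 -0.907 -0.753] (600, 40) [ 1.529 -1.262 -0.749] (40, 120) [ 1.206  1.237 -0.759] (120, 120) [0.915 0.58  0.004] (200, 120) [ 0.913  0.349 -0.003] (280, 120) [0.907 0.115 0.003] (360, 120) [ 0.904 -0.116  0.001] (440, 120) [ 0.899 -0.347  0.002] (520, 120) [ 0.897 -0.58  -0.002] (600, 120) [ 1.162 -1.237 -0.758] (40, 200) [ 0.842  1.212 -0.746] (120, 200) [ 0.68   0.575 -0.001] (200, 200) [0.675 0.344 0.004] (280, 200) [ 0.672  0.117 -0.001] (360, 200) [ 0.629 -0.095  0.193] (440, 200) [ 0.664 -0.337  0.002] (520, 200) [
[... 1872 characters left out ...]
0) [ 0.538 -0.143  0.161] (360, 280) [ 0.599  0.087 -0.007] (440, 280) [ 0.753  0.252 -0.002] (520, 280) [0.906 0.416 0.001] (600, 280) [ 0.981  1.243 -0.761] (40, 360) [ 0.226 -0.694  0.003] (120, 360) [ 0.361 -0.542 -0.002] (200, 360) [ 0.524 -0.398  0.046] (280, 360) [ 0.641 -0.241  0.005] (360, 360) [ 0.776 -0.087 -0.003] (440, 360) [ 0.914  0.066 -0.005] (520, 360) [ 0.976  0.658 -0.745] (600, 360) [ 1.19   0.913 -0.774] (40, 440) [ 0.416 -0.787  0.   ] (120, 440) [ 0.542 -0.648 -0.001] (200, 440) [ 0.673 -0.51   0.008] (280, 440) [ 0.794 -0.369 -0.008] (360, 440) [ 0.923 -0.232  0.   ] (440, 440) [ 0.97   0.181 -0.744] (520, 440) [ 1.167  0.4   -0.753] (600, 440) [ 1.363  0.61  -0.742]
```

View pics/top0.png

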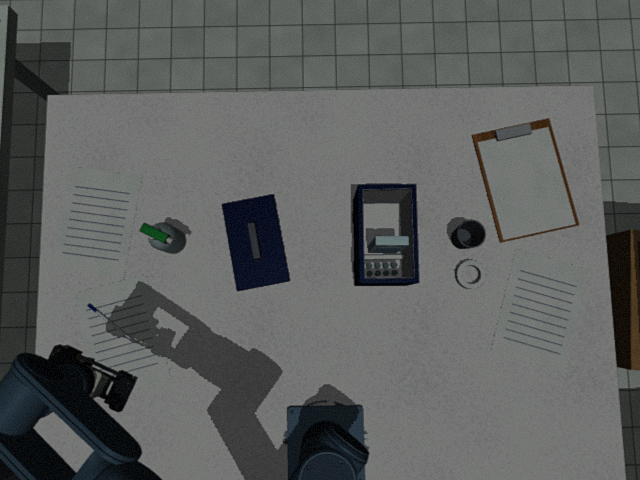

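View pics/scene0.png

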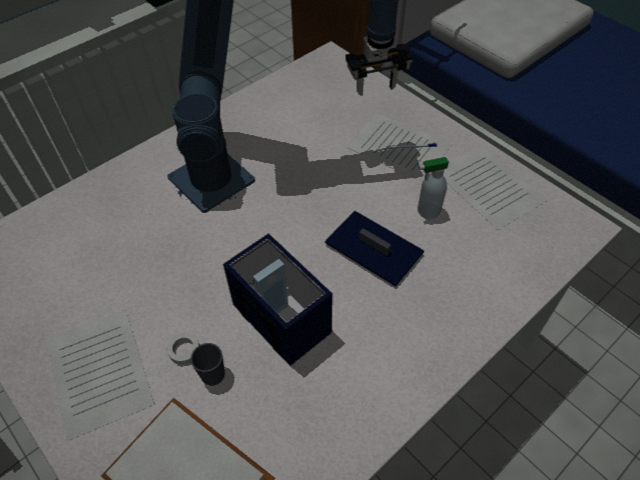

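Top view: the carrier spans about u 357–417, v 184–285, the pack top is at (390,241), and the lid is at (255,243) with its grip at (253,240). The scene view agrees: the pack is upright and the lid is flat.

```bash
cat >> h.py <<'E'
def rect(W,m,name):
    p=W[m][:,:2]
    if len(p)<4: print(name,'few');return
    r=cv2.minAreaRect((p*1000).astype(np.float32)); print(name,len(p),'c',np.round(r[0],1),'size',np.round(r[1],1),'ang',round(r[2],2),'z',np.round(np.nanmedian(W[m][:,2])*1000,1))
    return r
def box(W,x0,x1,y0,y1,z0,z1): return (W[...,0]>x0)&(W[...,0]<x1)&(W[...,1]>y0)&(W[...,1]<y1)&(W[...,2]>z0)&(W[...,2]<z1)
E
python3 - <<'E'
from h import *
for n in("top","scene"):
    c=dict(np.load(f"{n}0.npz")); W=pts(c); print(n)
    rect(W,box(W,.35,.75,-.25,0,.185,.203),'rim')
    rect(W,box(W,.35,.75,-.25,0,.209,.225),'pack')
    rect(W,box(W,.35,.75,.04,.27,.012,.03),'lid')
    rect(W,box(W,.35,.75,.04,.27,.045,.07),'grip')
    rect(W,box(W,.35,.75,.3,.6,.15,.3),'bottle')
    rect(W,box(W,.35,.75,-.4,-.2,.06,.13),'pot')
    rect(W,box(W,.35,.75,-.4,-.2,.012,.04),'tape')
E
```

```text
top
rim 1701 c [ 547.8 -161.2] size [144.8 243.9] ang 89.5 z 194.3
pack 292 c [ 526.1 -166.3] size [79.4 20.3] ang 89.12 z 214.5
lid 4406 c [552.  185.4] size [250.6 150.4] ang 10.14 z 20.6
grip 275 c [551.9 185.1] size [100.4  20.3] ang 10.41 z 55.9
bottle 380 c [550.6 402.2] size [83.7 37.2] ang 62.74 z 213.2
pot 556 c [ 541.7 -300.3] size [232.9 198.8] ang 0.33 z 95.4
tape 644 c [ 513.8 -299.8] size [199.8 286. ] ang 89.89 z 20.0
scene
rim 1881 c [ 546.4 -159.7] size [148.3 250. ] ang 89.95 z 194.5
pack 283 c [ 525.3 -166.2] size [81.5 27. ] ang 89.65 z 215.0
lid 3238 c [552.  185.7] size [253.3 159. ] ang 9.29 z 21.1
grip 266 c [552.1 183.8] size [100.   26.8] ang 9.79 z 55.7
bottle 468 c [555.7 401. ] size [84.9 34.3] ang 63.69 z 201.8
pot 1121 c [ 557.5 -308.3] size [246.9 189. ] ang 6.87 z 89.8
tape 603 c [ 541.3 -300.9] size [257.2 197.5] ang 0.22 z 25.5
```

Request:
apply_moves --targets "0 0 0 -2.3 -8.1; 0 0 0 -2.3 -8.1; 0 0 0 -2.4 -8; 0 -1.9 -5.5 0 0; 0 -1.9 -5.5 0 0; 0 -1.9 -5.5 0 0; 0 -1.9 -5.5 0 0; 0 -1.9 -5.5 0 0; 0 -1.9 -5.5 0 0; 0 -1.9 -5.5 0 0" --squeeze 30

```text
clock: 1.35
tcp_pos: [0.3594, 0.1119, 0.3026]
eef_rot: [180.0, 0.0, 179.5]
force: [0.8, -0.1, 0.6]
width: 0.014
finger_force: 0.0
```

Request:
apply_moves --targets "0 -1.9 -5.5 0 0; 0 -1.9 -5.5 0 0; 0 -1.9 -5.5 0 0; 0 -1.9 -5.5 0 0; 0 -1.9 -5.5 0 0; 0 0 0 0 0; 0 0 0 0 0; 0 0 0 0 0; 0 0 0 0 0; 0 0 0 0 0"

```text
clock: 2.6
tcp_pos: [0.4521, -0.1613, 0.303]
eef_rot: [-180.0, 0.0, 179.6]
force: [0.4, 0.2, -0.9]
width: 0.002
finger_force: 0.0
```

Request:
apply_moves --targets "0 -1.5 -0.3 1.5 0; 0 -1.5 -0.2 2 0; 0 0 0 3 0; 0 0 0 2.9 0; 0 -1 0 0 0; 0 -1 0 0 0; 0 -0.5 0 0 0; 0 -0.5 0 0 0; 0 -0.5 0 0 0; 0 -0.5 0 0 0"

```text
clock: 3.85
tcp_pos: [0.5224, -0.1677, 0.2089]
eef_rot: [-180.0, 0.0, 179.5]
force: [-0.4, 0.1, 0.3]
width: 0.008
finger_force: 0.0
```

Request:
apply_moves --targets "0 -0.5 0 0 0; 0 -0.5 0 0 0; 0 -0.5 0 0 0; 0 -0.5 0 0 0; 0 -0.5 0 0 0; 0 0 0 0 0; 0 0 0 0 0; 0 0 0 0 0; 0 0 0 0 0; 0 0 0 0 0"

```text
clock: 5.1
tcp_pos: [0.547, -0.1679, 0.2087]
eef_rot: [-180.0, 0.0, 179.5]
force: [-0.8, -0.6, 0.9]
width: 0.005
finger_force: 0.0
```

```bash
python3 - <<'E'
from h import *
for n in("top","scene"):
    c=read_camera(n); np.savez(f"{n}1.npz",**c); cv2.imwrite(f"pics/{n}1.png",cv2.resize(c["pixels"][...,::-1][170:300,340:440] if n=="top" else c["pixels"][...,::-1][210:370,200:350],None,fx=4,fy=4))
E
python3 -c "
import cv2,numpy as np
a=cv2.imread('pics/top1.png');b=cv2.imread('pics/scene1.png')
a=cv2.resize(a,(370,480));b=cv2.resize(b,(430,480));cv2.imwrite('pics/both1.png',np.hstack([a,b]))"
```

```text
(no output)
```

View pics/both1.png

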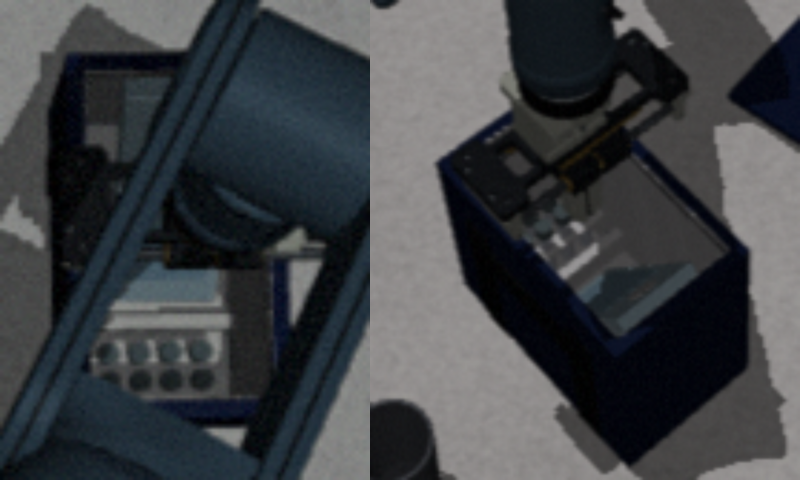

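The picture shows the pack leaning on the far end wall: its top is near (655,295) in the right panel and its foot is next to the rib at about (165,300) in the left panel. Next I'll measure its top edge.

```bash
python3 - <<'E'
from h import *
for n in("top","scene"):
    W=pts(dict(np.load(f"{n}1.npz")))
    m=box(W,.5,.652,-.2,-.13,.03,.2); p=W[m]
    for a in np.arange(.5,.655,.01):
        q=p[(p[:,0]>=a)&(p[:,0]<a+.01)]
        if len(q): print(n,round(a,2),len(q),np.percentile(q[:,2],[10,50,90]).round(3))
E
```

```text
top 0.5 77 [0.039 0.042 0.045]
top 0.51 2 [0.032 0.033 0.034]
top 0.52 85 [0.032 0.038 0.044]
top 0.53 87 [0.043 0.049 0.056]
top 0.54 17 [0.055 0.059 0.063]
top 0.55 6 [0.073 0.077 0.078]
top 0.56 7 [0.089 0.093 0.097]
top 0.57 5 [0.098 0.102 0.104]
top 0.58 1 [0.12 0.12 0.12]
top 0.59 2 [0.124 0.125 0.125]
top 0.6 8 [0.145 0.147 0.148]
top 0.61 28 [0.148 0.155 0.162]
top 0.62 31 [0.161 0.167 0.174]
top 0.63 43 [0.172 0.181 0.185]
top 0.64 40 [0.179 0.182 0.185]
top 0.65 6 [0.176 0.178 0.18 ]
scene 0.5 64 [0.033 0.04  0.047]
scene 0.51 2 [0.032 0.032 0.033]
scene 0.52 15 [0.036 0.04  0.042]
scene 0.53 20 [0.048 0.054 0.06 ]
scene 0.54 20 [0.061 0.067 0.071]
scene 0.55 29 [0.077 0.081 0.195]
scene 0.56 25 [0.088 0.094 0.099]
scene 0.57 24 [0.1   0.105 0.109]
scene 0.58 37 [0.114 0.118 0.123]
scene 0.59 32 [0.127 0.133 0.136]
scene 0.6 41 [0.139 0.144 0.149]
scene 0.61 35 [0.151 0.157 0.163]
scene 0.62 42 [0.166 0.171 0.175]
scene 0.63 61 [0.178 0.183 0.187]
scene 0.64 114 [0.178 0.183 0.187]
```

Request:
apply_moves --targets "3 0 0 -1 0; 3 -3 0 0 0; 3 -3 0 0 0; 3 -3.1 0.2 0 0; 3 0 0 0 0; 3 0 0 0 0; 3 0 0 0.5 0; 3 0 0 0.5 0; 3 0 0 0.4 0; 3 0 0 0.3 0"

```text
clock: 6.45
tcp_pos: [0.6378, -0.1667, 0.2013]
eef_rot: [180.0, -0.0, 179.5]
force: [-1.3, -0.1, 0.3]
width: 0.325
finger_force: 0.0
```

Request:
apply_moves --targets "3 0 0 0.1 0; 3 0 0 0.1 0; 3 0 0 0.1 0; 3 0 0 0.1 0; 3 0 0 0.1 0; 3 0 0 0 0; 3 0 0 0 0; 3 0 0 0 0; 3 0 0 0 0; 3 0 0 0 0"

```text
clock: 7.7
tcp_pos: [0.6381, -0.1667, 0.1967]
eef_rot: [-180.0, 0.0, 179.5]
force: [0.1, 0.3, -0.3]
width: 0.319
finger_force: 0.0
```

Request:
apply_moves --targets "3 0 0 0.1 0; 3 0 0 0.1 0; 3 0 0 0.1 0; 3 0 0 0.1 0; 3 0 0 0 0; 3 0 0 0 0; 3 0 0 0 0; 3 0 0 0 0; 3 0 0 0 0; 3 0 0 0 0"

```text
clock: 8.95
tcp_pos: [0.638, -0.1667, 0.1927]
eef_rot: [-180.0, -0.0, 179.5]
force: [0.6, -0.2, 0.6]
width: 0.32
finger_force: 0.0
```

```bash
python3 - <<'E'
from h import *
for n in("top","scene"):
    W=pts(read_camera(n))
    m=box(W,.5,.652,-.2,-.13,.03,.2); p=W[m]
    for a in np.arange(.5,.655,.01):
        q=p[(p[:,0]>=a)&(p[:,0]<a+.01)]
        if len(q)>4: print(n,round(a,2),len(q),np.percentile(q[:,2],[10,50,90]).round(3))
E
```

```text
top 0.56 41 [0.089 0.095 0.1  ]
top 0.57 85 [0.101 0.106 0.112]
top 0.58 120 [0.111 0.117 0.123]
top 0.59 121 [0.122 0.128 0.133]
top 0.6 124 [0.133 0.139 0.143]
top 0.61 126 [0.143 0.149 0.156]
top 0.62 93 [0.153 0.159 0.164]
top 0.63 14 [0.171 0.174 0.176]
scene 0.5 9 [0.036 0.041 0.047]
scene 0.56 5 [0.093 0.098 0.1  ]
scene 0.6 15 [0.137 0.139 0.144]
scene 0.61 11 [0.147 0.153 0.155]
scene 0.62 24 [0.158 0.162 0.167]
scene 0.63 47 [0.17  0.175 0.193]
scene 0.64 100 [0.172 0.179 0.196]
```

Request:
apply_moves --targets "3 0 0 0.05 0; 3 0 0 0.05 0; 3 0 0 0 0; 3 0 0 0 0; 3 0 0 0 0; 3 0 0 0 0; 3 0 0 0 0; 3 0 0 0 0; 3 0 0 0 0; 3 0 0 0 0"

```text
clock: 10.3
tcp_pos: [0.6382, -0.1667, 0.1918]
eef_rot: [-180.0, 0.0, 179.5]
force: [-0.1, 0.0, 4.2]
width: 0.319
finger_force: 2.0
```

Request:
apply_moves --targets "3 0 0 0.05 0; 3 0 0 0.05 0; 3 0 0 0 0; 3 0 0 0 0; 3 0 0 0 0; 3 0 0 0 0; 3 0 0 0 0; 3 0 0 0 0; 3 0 0 0 0; 3 0 0 0 0"

```text
clock: 11.55
tcp_pos: [0.6383, -0.1668, 0.1915]
eef_rot: [-180.0, 0.1, 179.5]
force: [-0.4, 2.1, 7.7]
width: 0.321
finger_force: 3.6
```

Request:
apply_moves --targets "3 0 0 0.1 0; 3 0 0 0.1 0; 3 0 0 0 0; 3 0 0 0 0; 3 0 0 -0.2 0; 3 0 0 -1 0; 3 0 0 -3 0; 3 3 2 -5 0; 9.3 5 5 -3 0; 9.3 0 5 0 0"

```text
clock: 12.8
tcp_pos: [0.5672, -0.0554, 0.3081]
eef_rot: [-179.9, 0.2, 179.4]
force: [1.1, -0.1, -0.1]
width: 0.488
finger_force: 0.0
```

Request:
apply_moves --targets "9.3 0 5.5 0 0; 9.3 0 5.5 0 0; 9.3 0 5.5 0 0; 9.3 0 5 0 -5; 9.3 0 1.5 0 -5; 9.3 0 0 0 0; 9.3 0 0 0 0; 9.3 0 0 0 0; 9.3 0 0 0 0; 9.3 0 0 0 0"

```text
clock: 14.05
tcp_pos: [0.5691, 0.1739, 0.3051]
eef_rot: [-180.0, 0.0, -170.5]
force: [0.3, -0.2, -1.4]
width: 1.001
finger_force: 0.0
```

```bash
python3 - <<'E'
from h import *
for n in("top","scene"):
    c=read_camera(n); np.savez(f"{n}2.npz",**c); cv2.imwrite(f"pics/{n}2.png",cv2.resize(c["pixels"][...,::-1][170:300,340:440] if n=="top" else c["pixels"][...,::-1][210:370,200:350],(400,480)))
    W=pts(c); m=box(W,.49,.654,-.2,-.13,.02,.2); p=W[m]
    for a in np.arange(.49,.655,.01):
        q=p[(p[:,0]>=a)&(p[:,0]<a+.01)]
        if len(q)>4: print(n,round(a,2),len(q),np.percentile(q[:,2],[10,50,90]).round(3))
    q=p[(p[:,0]>.52)&(p[:,0]<.63)]; k=np.linalg.lstsq(np.c_[q[:,:2],np.ones(len(q))],q[:,2],rcond=None)[0]; print('lean',90-np.degrees(np.arctan(np.hypot(*k[:2]))),k)
    rect(W,box(W,.35,.75,-.25,-.05,.185,.203),'rim')
    rect(W,box(W,.35,.75,.04,.27,.045,.07),'grip'); rect(W,box(W,.35,.75,.04,.27,.012,.03),'lid')
a=cv2.imread('pics/top2.png');b=cv2.imread('pics/scene2.png');cv2.imwrite('pics/both2.png',np.hstack([a,b]))
E
```

```text
top 0.49 43 [0.021 0.042 0.048]
top 0.5 85 [0.036 0.042 0.045]
top 0.51 103 [0.029 0.037 0.044]
top 0.52 113 [0.042 0.049 0.056]
top 0.53 105 [0.055 0.061 0.067]
top 0.54 106 [0.065 0.072 0.077]
top 0.55 113 [0.077 0.081 0.088]
top 0.56 119 [0.088 0.094 0.1  ]
top 0.57 113 [0.099 0.106 0.111]
top 0.58 124 [0.11  0.116 0.123]
top 0.59 121 [0.121 0.128 0.134]
top 0.6 126 [0.134 0.138 0.144]
top 0.61 125 [0.143 0.149 0.155]
top 0.62 130 [0.154 0.16  0.165]
top 0.63 132 [0.166 0.171 0.177]
top 0.64 88 [0.169 0.174 0.178]
top 0.65 41 [0.165 0.168 0.171]
lean 42.03008073130529 [ 1.10934078 -0.01488313 -0.53567395]
rim 1658 c [ 547.8 -161.5] size [145.4 244. ] ang 89.58 z 194.0
grip few
lid 2222 c [545.3 184.3] size [237.1 150.4] ang 10.18 z 20.7
scene 0.49 19 [0.038 0.043 0.047]
scene 0.5 68 [0.03  0.04  0.047]
scene 0.51 19 [0.035 0.039 0.045]
scene 0.52 22 [0.05  0.053 0.057]
scene 0.53 23 [0.06  0.063 0.068]
scene 0.54 27 [0.07  0.073 0.079]
scene 0.55 28 [0.081 0.085 0.089]
scene 0.56 39 [0.093 0.097 0.101]
scene 0.57 36 [0.104 0.108 0.112]
scene 0.58 35 [0.114 0.119 0.123]
scene 0.59 45 [0.125 0.129 0.133]
scene 0.6 50 [0.136 0.14  0.145]
scene 0.61 44 [0.147 0.15  0.155]
scene 0.62 57 [0.159 0.164 0.168]
scene 0.63 58 [0.169 0.174 0.177]
scene 0.64 67 [0.172 0.176 0.179]
lean 42.342184534641056 [ 1.09729227 -0.01232405 -0.52544539]
rim 1749 c [ 545.8 -159.5] size [147.8 249.9] ang 89.26 z 194.5
grip 266 c [553.4 185.5] size [100.3  26.9] ang 9.02 z 55.8
lid 3261 c [509.1 178.6] size [342.1 157.2] ang 8.65 z 21.1
```

View pics/both2.png

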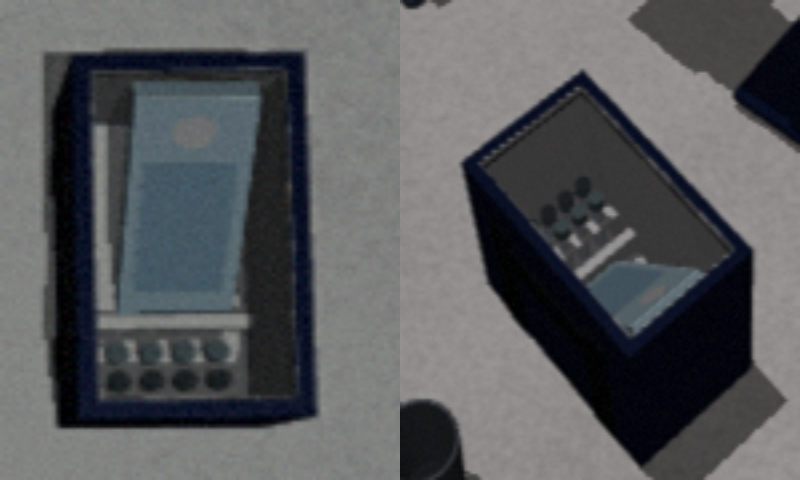

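The left panel shows the pack's foot against the rib (about y 312) and its top on the far wall. The fitted lean is 42° and the top edge is at 0.178 m, so it is fully home and below the fill line, and the rack hasn't moved. Now the lid.

Request:
apply_moves --targets "9.3 1.5 1.4 0 -0.6; 9.3 0 0 5 0; 9.3 0 0 5 0; 9.3 0 0 5 0; 9.3 0 0 5 0; 9.3 0 0 3 0; 9.3 0 0 2 0; 9.3 0 0 1 0; 9.3 0 0 0 0; 9.3 0 0 0 0"

```text
clock: 15.4
tcp_pos: [0.5524, 0.1862, 0.0462]
eef_rot: [-180.0, 0.1, -169.9]
force: [-0.5, -0.1, 0.8]
width: 0.999
finger_force: 0.0
```

Request:
apply_moves --targets "1 0 0 0 0; 1 0 0 0 0; 1 0 0 0 0; 1 0 0 0 0; 1 0 0 0 0; 1 0 0 0 0; 1 0 0 0 0; 1 0 0 0 0; 1 0 0 0 0; 1 0 0 0 0" --squeeze 40

```text
clock: 16.65
tcp_pos: [0.5518, 0.1859, 0.045]
eef_rot: [180.0, -0.0, -169.9]
force: [0.5, -0.4, 0.1]
width: 0.214
finger_force: 40.0
```

Request:
apply_moves --targets "1 0 0 -1 0; 1 0 0 -2 0; 1 0 0 -4 0; 1 0 0 -5 0; 1 0 0 -5 0; 1 0 0 -5 0; 1 0 0 -3 3.5; 1 0 0 -1 3.5; 1 0 0 0 3.5; 1 0 0 0 0"

```text
clock: 17.9
tcp_pos: [0.5514, 0.1857, 0.3052]
eef_rot: [-180.0, -0.0, 179.6]
force: [1.4, -0.4, -3.1]
width: 0.211
finger_force: 40.0
```

Request:
apply_moves --targets "1 0 -2 0 0; 1 0 -4 0 0; 1 0 -5 0 0; 1 0 -5 0 0; 1 0 -5 0 0; 1 0 -5 0 0; 1 0 -4 0 0; 1 0.4 -3 0 0; 1 0 -1.7 0 0; 1 0 0 0 0"

```text
clock: 19.15
tcp_pos: [0.5452, -0.1622, 0.3048]
eef_rot: [180.0, -0.0, 179.5]
force: [-0.4, -0.3, -2.8]
width: 0.21
finger_force: 40.0
```

Request:
apply_moves --targets "1 0 0 0 0; 1 0 0 0 0; 1 0 0 0.5 0; 1 0 0 0.5 0; 1 0 0 0.5 0; 1 0 0 0.5 0; 1 0 0 0.5 0; 1 0 0 0.5 0; 1 0 0 0 0; 1 0 0 0 0"

```text
clock: 20.4
tcp_pos: [0.5456, -0.1612, 0.2752]
eef_rot: [-180.0, 0.0, 179.6]
force: [-0.4, -0.8, -3.7]
width: 0.209
finger_force: 40.0
```

```bash
python3 - <<'E'
from h import *
s=telemetry.get_state(); z=s["tcp_pos"][2]-.045; print(s["tcp_pos"],s["eef_rot"],s["force"],z)
for n in("top","scene"):
    c=read_camera(n); cv2.imwrite(f"pics/{n}3.png",cv2.resize(c["pixels"][...,::-1][160:310,320:440] if n=="top" else c["pixels"][...,::-1][190:370,190:370],(400,480)))
    W=pts(c); hsv=cv2.cvtColor(c["pixels"],cv2.COLOR_RGB2HSV); blue=(hsv[...,0]>105)&(hsv[...,0]<130)&(hsv[...,1]>120)
    np.savez(f"{n}3.npz",**c)
    rect(W,blue&box(W,.35,.75,-.3,-.02,z+.012,z+.03),'lid')
a=cv2.imread('pics/top3.png');b=cv2.imread('pics/scene3.png');cv2.imwrite('pics/both3.png',np.hstack([a,b]))
E
```

```text
[ 0.54560633 -0.16117677  0.27520396] [-1.79992171e+02  1.36760521e-02  1.79616551e+02] [-0.37959958 -0.77783469 -3.68647658] 0.23020396477506777
lid 2529 c [ 545.3 -160.6] size [248.1 146.3] ang 0.03 z 250.6
lid 3544 c [ 547.1 -161.5] size [150.3 250.1] ang 89.31 z 251.4
```

View pics/both3.png

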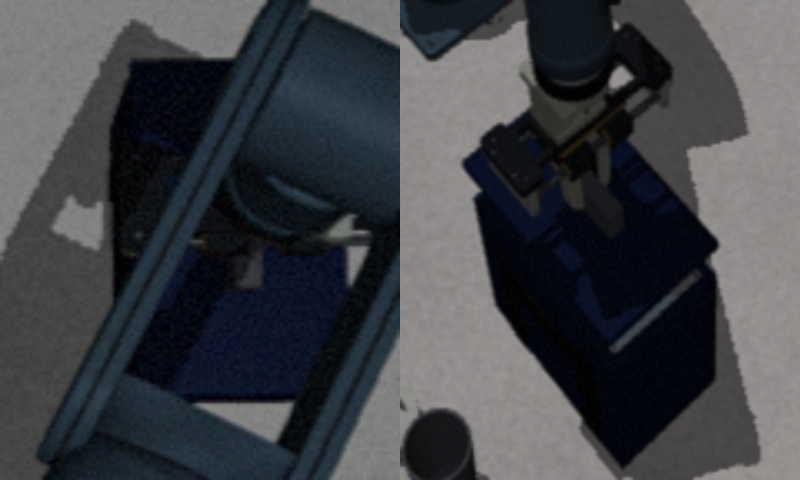

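The pictures show the lid level and about 3.5 cm above the rim, lined up with the mouth to within about 1–2 mm. I'll nudge it +x and lower it.

Request:
apply_moves --targets "1 -0.15 0 0.5 0; 1 0 0 0.5 0; 1 0 0 0.5 0; 1 0 0 0.5 0; 1 0 0 0.5 0; 1 0 0 0.4 0; 1 0 0 0.4 0; 1 0 0 0.3 0; 1 0 0 0.2 0; 1 0 0 0 0"

```text
clock: 21.75
tcp_pos: [0.547, -0.1611, 0.237]
eef_rot: [180.0, -0.0, 179.6]
force: [-0.8, -0.2, -3.2]
width: 0.212
finger_force: 40.0
```

Request:
apply_moves --targets "1 0 0 0.1 0; 1 0 0 0.1 0; 1 0 0 0.1 0; 1 0 0 0.1 0; 1 0 0 0.1 0; 1 0 0 0 0; 1 0 0 0 0; 1 0 0 0 0; 1 0 0 0 0; 1 0 0 0 0"

```text
clock: 23.0
tcp_pos: [0.547, -0.1611, 0.2321]
eef_rot: [-180.0, 0.0, 179.6]
force: [-0.4, -0.4, -3.1]
width: 0.212
finger_force: 40.0
```

Request:
apply_moves --targets "1 0 0 0.05 0; 1 0 0 0.05 0; 1 0 0 0.05 0; 1 0 0 0 0; 1 0 0 0 0; 1 0 0 0 0; 1 0 0 0 0; 1 0 0 0 0; 1 0 0 0 0; 1 0 0 0 0"

```text
clock: 24.25
tcp_pos: [0.547, -0.1611, 0.231]
eef_rot: [-180.0, 0.0, 179.6]
force: [-2.9, 1.7, 4.9]
width: 0.212
finger_force: 40.0
```

Contact at exactly the seated height. I'll release it and back off.

Request:
apply_moves --targets "4 0 0 0 0; 6 0 0 0 0; 9.3 0 0 0 0; 9.3 0 0 0 0; 9.3 0 0 0 0; 9.3 0 0 0 0; 9.3 0 0 -1 0; 9.3 0 0 -3 0; 9.3 0 0 -5 0; 9.3 0 0 -5 0"

```text
clock: 25.5
tcp_pos: [0.5468, -0.161, 0.3727]
eef_rot: [-180.0, 0.0, 179.6]
force: [0.2, -0.4, 0.2]
width: 1.0
finger_force: 0.0
```

Request:
apply_moves --targets "9.3 2 5.5 0 0; 9.3 2 5.5 0 0; 9.3 2 5.5 0 0; 9.3 2 5.5 0 0; 9.3 2 5.5 0 0; 9.3 0 5 0 0; 9.3 0 0 0 0; 9.3 0 0 0 0; 9.3 0 0 0 0; 9.3 0 0 0 0"

```text
clock: 26.75
tcp_pos: [0.4495, 0.1634, 0.3706]
eef_rot: [-180.0, -0.0, 179.5]
force: [-0.3, 0.6, 0.2]
width: 1.002
finger_force: 0.0
```

```bash
python3 - <<'E'
from h import *
s=telemetry.get_state(); print(s["clock"],s["tcp_pos"],s["force"])
for n in("top","scene"):
    c=read_camera(n); cv2.imwrite(f"pics/{n}4.png",cv2.resize(c["pixels"][...,::-1][160:310,320:500] if n=="top" else c["pixels"][...,::-1][190:390,160:370],(400,480)))
    W=pts(c); m=box(W,.35,.75,-.26,-.02,.2,.222); rect(W,m,'lid'); rect(W,box(W,.35,.75,-.26,-.02,.23,.26),'grip')
    p=W[m]; k=np.linalg.lstsq(np.c_[p[:,:2]-[.547,-.161],np.ones(len(p))],p[:,2],rcond=None)[0]; print('tilt,z',k.round(4))
a=cv2.imread('pics/top4.png');b=cv2.imread('pics/scene4.png');cv2.imwrite('pics/both4.png',np.hstack([a,b]))
E
```

```text
26.75 [0.44951708 0.16339136 0.37060396] [-0.2797901   0.58070925  0.17337824]
lid 5876 c [ 547.4 -162.4] size [151.6 248.2] ang 89.13 z 206.5
grip 380 c [ 547.5 -161.8] size [ 21.  100.4] ang 89.94 z 241.9
tilt,z [0.     0.0005 0.2066]
lid 5066 c [ 546.3 -160.8] size [152.5 254.6] ang 89.49 z 207.2
grip 369 c [ 547.3 -161.3] size [ 23.2 101.2] ang 87.92 z 242.1
tilt,z [-0.0011  0.0005  0.2073]
```

View pics/both4.png

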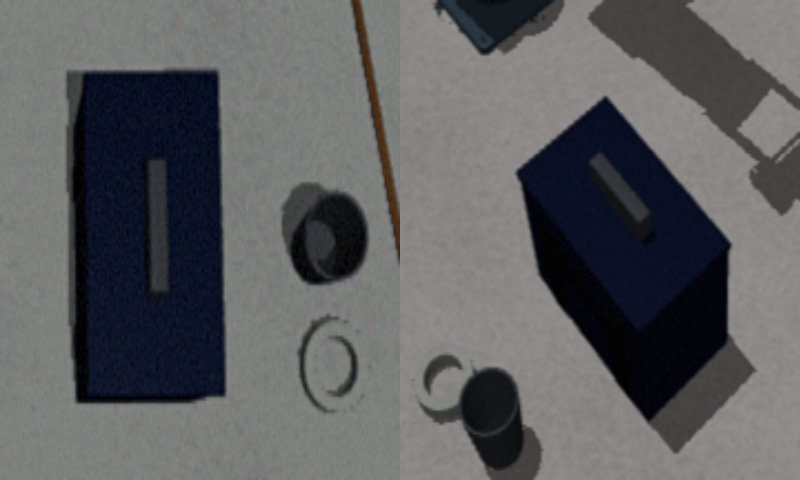

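The lid is seated flat: its plate top is at 207 mm with no tilt, the pot and tape haven't moved, and the arm is clear. Handing in.

```bash
python3 -c "
from cell import manip; print(manip.hand_in())"
```

```text
the job is handed in; nothing more can be done
None
```

The job is handed in after about 27 s: the pack leans 42° on the far wall with its foot against the rib and its top below the fill line, the lid sits level and fully down, and I saw nothing else moved.

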